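Feed a well plate through the warming hood's flap

TASK

Using only the fingertips, gently slide the green-lidded well plate across the bench and in through the hanging amber flap of the clear warming hood, without gripping or lifting it, until it lies square and roughly midway between the side walls, far enough in for the flap to clear it; then draw your hand out so that the flap falls fully shut behind it. Do not shove the violet-lidded plate that is already incubating at the back of the hood, and leave the orange plate, the two tip boxes and the reagent trough where they are.

Things in the scene. Friction and masses are not known exactly. Their poses are not given: they have to be found in the camera images.
- green_plate: Lidded 24-well plate, clear green lid fixed on, loose on the bench, 110 to 200 g: 85 mm along own x, 127.5 mm along own y, 22 mm high, upright sides. Origin: centre of its underside. Starts in front of the hood's door, its long side within 20 degrees of parallel to it, its middle between 40 mm to the hood's -y side and 85 mm to the +y side of the doorway's middle: nudge it sideways first if need be.
- hood: Fixed hood of clear acrylic with white door frame, 360 wide, 335 deep, 262 mm high, no floor or sill (grey foil marks its floor); grey heater on its rear. Origin: at bench height in the middle of the doorway, in the shut flap's plane; own x points into the hood, y along the doorway. Doorway: 300 mm wide, 195 mm high; frame front at x = -12 mm, 6 mm roof, rear wall inside at x = 321 mm.
- flap (a joint): Amber gravity flap in the doorway, 308 mm wide, 4 mm thick, 240 g, hung on a rod 190 mm above the bench, lower edge 10 mm above it. 0 = shut; grows (rad) as it swings inward and up, to 1.45; inward only. About 1 N opens it; it falls shut softly in about 0.5 s. It lands on the plate and stays ajar unless the plate's outer edge lies over 65 mm inside (hood x above 65 mm).
- violet_plate: like the green plate, with a violet lid: already incubating at the back of the hood, long side along the doorway, its near edge at least 204 mm inside the flap. Origin: centre of its underside. To be left alone.
- orange_plate: like the green plate, with an orange lid, waiting on the bench left of the work. To be left alone.
- tip_box_blue: pipette tip box, blue deck, 122 x 84 mm, 67 mm high, origin under its centre. To be left alone.
- tip_box_violet: pipette tip box, violet deck, 122 x 84 mm, 67 mm high, origin under its centre. To be left alone.
- trough: clear open reagent trough with a light green bottom, 55 mm along x, 145 mm along y, 26 mm high, origin under its centre. To be left alone.
Things that resemble listed ones, but are neither listed nor needed, are in the scene too. What is shaped like the green_plate but black or yellow is not meant.

How it is judged:
By the outcome, as a careful person would: the job done as asked, in the order asked, and still so for the second after the job is handed in, with the robot touching nothing.
It also fails if it takes over 64 s, if anything falls off the work surface, if the arm or the gripper's body presses on something with over 40 N, if the wrist force passes 120 N, or if a joint passes its speed limit or range.

ROBOT

A 6-joint arm with a two-finger parallel gripper is mounted at the origin on the work surface. World frame = base frame: x ahead of the robot, y to its left, z up, the work surface at z = 0. Lengths are in m, angles in rad, forces in N, time in s.
With the tool pointing down it reaches from about 0.25 to 0.725 m from the base axis. Payload 4 kg.
Tool frame: the origin (TCP) lies on the front face of the gripper's body, between the roots of the fingers; the fingertips stand 73 mm ahead of it and the grasp point (between the pads) lies 54 mm ahead of it; z points along the fingers, y is the direction in which the jaws open and shut (so a half turn about z gives the same grasp; the last joint's range is limited). The gripper opens to 85 mm and grips with 20 to 120 N. Pads are 22 mm wide; open, the fingers measure 114 mm over their backs; the gripper's body (76 mm by 85 mm) begins 54 mm behind the grasp point. The pads swing forward as they close: fully open they stand 13 mm farther back than shut.
Start: joints at [1.35, 0.241, 0.005, 1.335, 0, 1.571], TCP at [0.11, 0.488, 0.304] pointing down, gripper open.
Joint ranges: [-2.72, 2.72], [-1.05, 1.87], [-1.09, 1.28], [-1.99, 2.15], [-1.42, 1.44], [-3.14, 3.14]. Speed limits (rad/s): [2.79, 2.79, 3.14, 3.14, 3.14, 3.14].

INTERFACE

Orientations are given as a unit quaternion [x, y, z, w].
In Python, from workcell import sensors, camera, order gives the robot as it stands. The module is installed in compiled form; this text tells all that it offers.
- The arm moves only by the shell command python3 -m inch 'ROWS'. ROWS is JSON, one flat list of numbers, 5 for each row, row after row: the opening, from -1 (shut) to 1 (fully open), then the shift along the tool's x, y, z in mm, then the turn about the tool's z in units of 6 degrees (1.0 is 6 degrees). A call has 1 to 8 rows; each row is the pose to reach, as a shift and turn from the pose commanded when the call began, along the tool's axes at that moment; what a row does not reach only later rows make up. A row lasts 1/10 s, in which the tool goes at most 50 mm and 8.59 degrees, less where a joint would pass 70% of its speed; a pose out of reach is approached as far as the arm can. A call with a gripper value outside its range is refused whole. The fingers move at their own pace and stop on an object; the grip force is fixed at half the most. Time passes only in rows, so rows that repeat a pose let the fingers close. It gives the time, the measured TCP pose, the force and the opening at its end, in the units of the state.
- sensors.get_obs(): the state, without advancing time (a new reading comes with each control period).
- camera(name): name is "scene" or "side" or "wrist"; returns a dict with "pixels" (420x560x3 uint8, red, green, blue), "intrinsics" (3x3 intrinsics, pixels), "extrinsics" (4x4, takes a point from camera to world coordinates). Camera axes: x right, y down, z forward; pixel columns grow to the right and rows downward; lengths in m; the calibration is good to about 2 mm. A picture is of the moment at which its call begins. There is no depth.
- order.job_done(): hands the job in, once; it reports no verdict.
The state is a dict: "clock": time; "joint_pos": joint angles; "joint_vel": joint speeds; "tau": joint torques, N m; "eef_pos": TCP position; "tool_rot": TCP orientation; "ft_force": force on the tool from outside, world axes, zero at the start; "ft_torque": the same for the moment, N m; "grip_width": finger opening in m.
Only numpy, scipy, OpenCV 4.12 (cv2) and the standard library are available. Lean on these libraries where they do the work, as an engineer would, in place of code of your own. Each camera call takes 0.05 s, during which the arm holds its last target.

## Working session

There is one attempt and no reset: what is moved stays moved. The work goes in short steps, Python scripts to look and compute and a shell command to move; the robot and the scene stay as the last step left them, time stands still between calls to the robot, and variables do not carry over. Pictures are saved under pics/ and viewed, and the job is handed in when it is done.

```bash
mkdir -p pics; ls; python3 - <<'E'
from workcell import sensors, camera
import cv2,numpy as np
o=sensors.get_obs()
for k in o: print(k,np.round(o[k],3))
for n in ["scene","side","wrist"]:
    c=camera(n); cv2.imwrite(f"pics/{n}0.png",c["pixels"][:,:,::-1]); print(n,np.round(c["intrinsics"],1).tolist(),np.round(c["extrinsics"],4).tolist())
E
```

```text
pics
clock 0.0
joint_pos [1.35  0.241 0.004 1.335 0.    1.571]
joint_vel [-0.    -0.     0.001 -0.001 -0.     0.001]
tau [-0.0000e+00 -3.7231e+01  2.5241e+01  1.7000e-02 -0.0000e+00 -0.0000e+00]
eef_pos [0.109 0.487 0.303]
tool_rot [ 0.11   0.994 -0.001 -0.   ]
ft_force [ 0.338 -0.735 -0.136]
ft_torque [ 0.003 -0.003 -0.035]
grip_width 0.085
scene [[435.6, 0.0, 272.2], [0.0, 435.6, 208.2], [0.0, 0.0, 1.0]] [[0.5117, 0.5531, -0.6575, 1.4522], [0.859, -0.3467, 0.3768, -0.4884], [-0.0195, -0.7576, -0.6525, 0.9777], [0.0, 0.0, 0.0, 1.0]]
side [[413.5, 0.0, 280.1], [0.0, 413.5, 210.3], [0.0, 0.0, 1.0]] [[0.9666, 0.2082, -0.1495, 0.7806], [0.2562, -0.8028, 0.5384, -0.6573], [-0.0079, -0.5587, -0.8293, 1.1187], [0.0, 0.0, 0.0, 1.0]]
wrist [[362.9, 0.0, 278.6], [0.0, 362.9, 211.4], [0.0, 0.0, 1.0]] [[0.2193, 0.9336, 0.2835, 0.0378], [0.9756, -0.2091, -0.0661, 0.5043], [-0.0025, 0.2911, -0.9567, 0.3725], [0.0, 0.0, 0.0, 1.0]]
```

View pics/scene0.png

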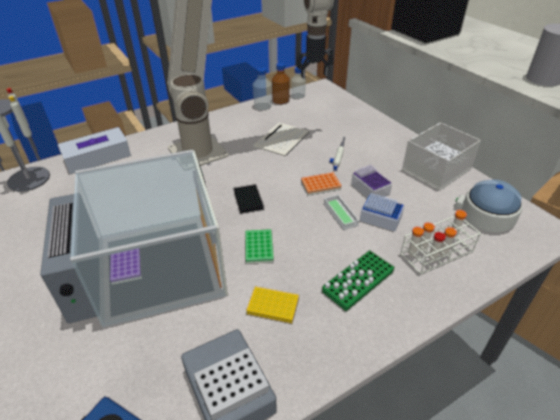

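View pics/side0.png

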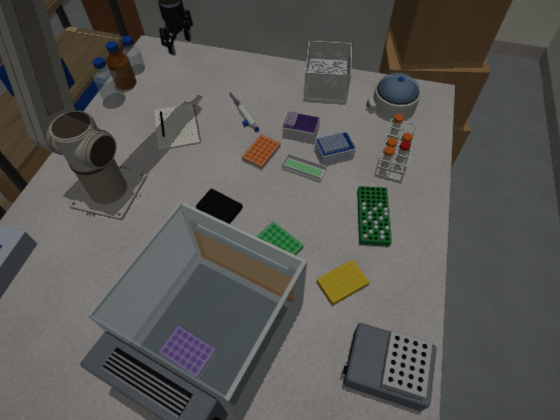

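View pics/wrist0.png

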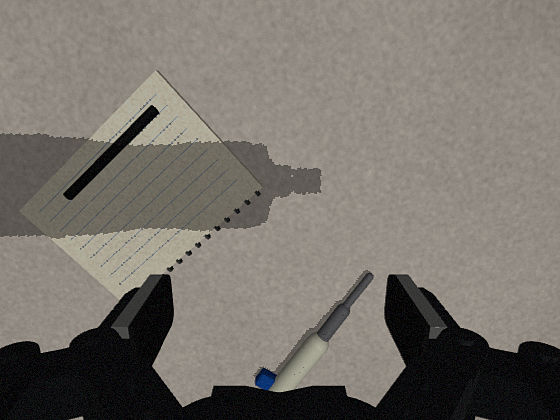

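The hood's door faces roughly +y. The green plate is at scene (259,245) and side (280,240), with the black decoy at (248,198) on the robot side and the yellow one at (273,304) on the far side. I'll enlarge these areas.

```bash
cat > h.py <<'E'
import numpy as np,cv2
from workcell import sensors,camera
def pix2w(c,uv,z):
    K=c["intrinsics"];T=c["extrinsics"]
    out=[]
    for u,v in uv:
        d=T[:3,:3]@np.linalg.solve(K,[u,v,1.]);p=T[:3,3];s=(z-p[2])/d[2];out.append(p+s*d)
    return np.array(out)
def w2pix(c,P):
    K=c["intrinsics"];T=c["extrinsics"]
    q=(np.atleast_2d(P)-T[:3,3])@T[:3,:3];q=q@K.T
    return q[:,:2]/q[:,2:]
def crop(im,x0,y0,w,h,f,name):
    a=cv2.resize(im[y0:y0+h,x0:x0+w,::-1],None,fx=f,fy=f,interpolation=cv2.INTER_CUBIC)
    for x in range((x0+9)//10*10,x0+w,10):
        cv2.line(a,((x-x0)*f,0),((x-x0)*f,6 if x%50 else 14),(0,0,255),1)
        if x%20==0: cv2.putText(a,str(x),((x-x0)*f,16),0,.35,(0,0,255))
    for y in range((y0+9)//10*10,y0+h,10):
        cv2.line(a,(0,(y-y0)*f),(6,(y-y0)*f),(0,0,255),1)
        if y%20==0: cv2.putText(a,str(y),(8,(y-y0)*f+4),0,.35,(0,0,255))
    cv2.imwrite("pics/"+name+".png",a)
E
python3 - <<'E'
from h import *
a=cv2.imread("pics/scene0.png")[:,:,::-1]; b=cv2.imread("pics/side0.png")[:,:,::-1]
crop(a,40,140,190,190,4,"c1") if 0 else crop(a,40,145,190,145,4,"c1")
crop(a,200,175,120,90,6,"c2")
crop(b,80,190,240,190,3,"c3")
crop(b,180,180,130,95,6,"c4")
E
python3 - <<'E'
from h import *
a=cv2.imread("pics/scene0.png")[:,:,::-1]
crop(a,60,210,180,120,4,"c5")
E
```

```text
(no output)
```

View pics/c2.png

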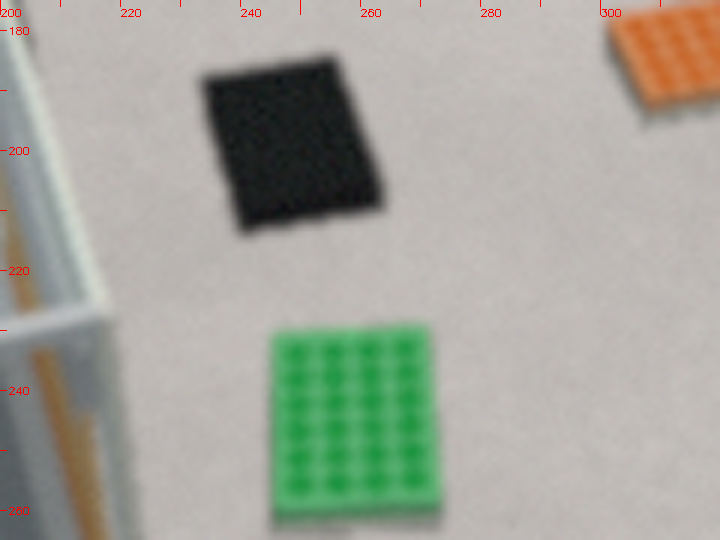

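View pics/c3.png

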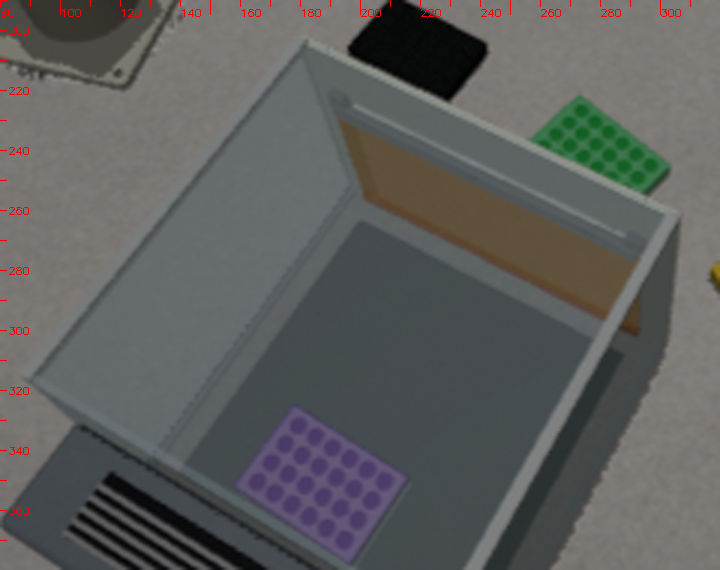

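View pics/c4.png

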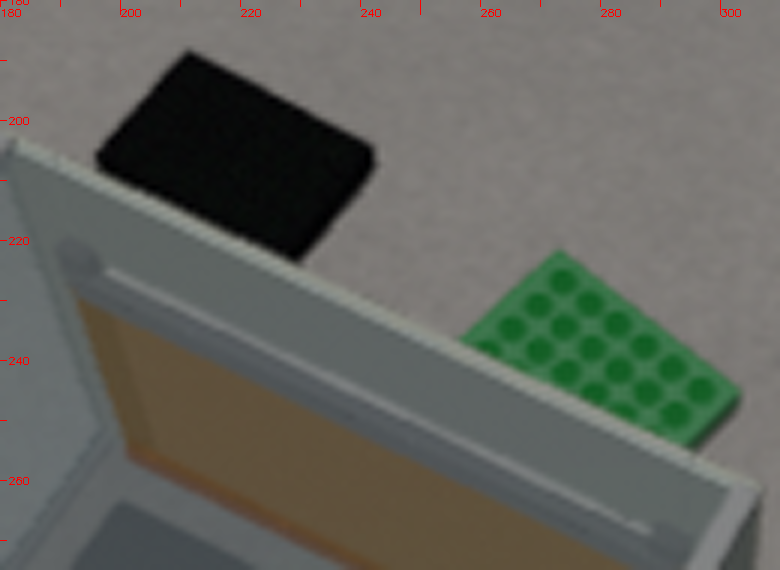

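View pics/c5.png

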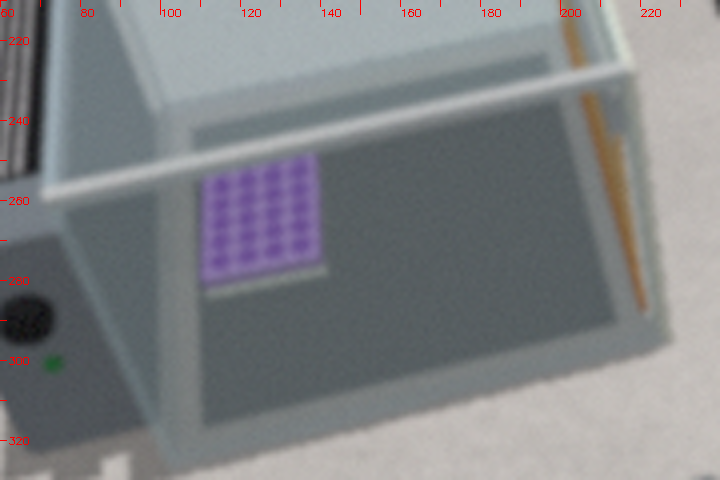

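```bash
cat >> h.py <<'E'
from scipy.optimize import least_squares
def Rz(t): return np.array([[np.cos(t),-np.sin(t),0],[np.sin(t),np.cos(t),0],[0,0,1]])
def fit(obs,x0):
    # obs: list of (cam, localpoint, uv)
    def r(p): return np.concatenate([(w2pix(c,np.array([p[0],p[1],0])+Rz(p[2])@np.array(l))[0]-uv) for c,l,uv in obs])
    s=least_squares(r,x0,loss="soft_l1"); return s.x, r(s.x).reshape(-1,2)
E
python3 - <<'E'
from h import *
S=camera("scene");D=camera("side")
print("green top scene",pix2w(S,[(245,230),(271,229),(273,258.5),(245.5,260)],.022).round(4).tolist())
print("green side",pix2w(D,[(273,221.5),(303.5,245)],.022).round(4).tolist())
print("hood top side",pix2w(D,[(181,204),(304.5,261.5),(90,316.5)],.262).round(4).tolist())
print("hood top scene",pix2w(S,[(215.5,227.5),(44,258)],.262).round(4).tolist())
print("hood bottom scene",pix2w(S,[(225.5,295)],.0).round(4).tolist())
obs=[(D,[-.012,-.18,.262],(181,204)),(D,[-.012,.18,.262],(304.5,261.5)),(D,[.323,-.18,.262],(90,316.5)),
(S,[-.012,.18,.262],(216,227.5)),(S,[.323,.18,.262],(44,258)),(S,[-.012,.18,0],(225.5,295))]
p,r=fit(obs,[.45,.1,-1.4]);print("hood",p,r.round(1).tolist())
hx,hy=.0425,.06375
# local x roughly world x? try orientation
def rect(obs,x0): 
    p,r=fit(obs,x0);print(p,r.round(1).tolist());return p
# green: own y along doorway (hood y ~ +x). scene corners order: (245,230),(271,229),(273,258.5),(245.5,260)
g=[(S,[hx,-hy,.022],(245,230)),(S,[-hx,-hy,.022],(271,229)),(S,[-hx,hy,.022],(273,258.5)),(S,[hx,hy,.022],(245.5,260)),
(D,[-hx,-hy,.022],(273,221.5)),(D,[-hx,hy,.022],(303.5,245))]
gp=rect(g,[.5,.25,-1.4])
v=[(S,[-hx,hy,.022],(139,276)),(S,[hx,hy,.022],(110.5,281)),(D,[-hx,-hy,.022],(178,325.5)),(D,[-hx,hy,.022],(215.5,350)),(D,[hx,hy,.022],(196,378)),(D,[hx,-hy,.022],(158.5,352))]
vp=rect(v,[.4,-.2,-1.4])
for q in (gp,vp): 
    d=Rz(p[2]).T@np.array([q[0]-p[0],q[1]-p[1],0]);print("in hood",d.round(4),np.degrees(q[2]-p[2]))
E
```

```text
green top scene [[0.5348, -0.0643, 0.022], [0.5746, 0.0083, 0.022], [0.687, -0.0514, 0.022], [0.6492, -0.1236, 0.022]]
green side [[0.572, 0.0081, 0.022], [0.6837, -0.0499, 0.022]]
hood top side [[0.3783, -0.1455, 0.262], [0.7169, -0.2245, 0.262], [0.3027, -0.4678, 0.262]]
hood top scene [[0.7199, -0.227, 0.262], [0.6057, -0.5991, 0.262]]
hood bottom scene [[0.7178, -0.2252, 0.0]]
hood [ 0.5423037 -0.1965497 -1.803324 ] [[-2.8, -1.3], [1.2, 1.0], [-4.6, -0.4], [-0.2, -0.0], [24.9, 2.3], [0.0, 0.8]]
[ 0.61001344 -0.05787343 -2.05027136] [[-0.7, 0.0], [-0.0, -0.4], [0.4, -0.4], [-0.8, -0.3], [0.4, -0.2], [0.8, 0.1]]
[ 0.46173849 -0.43338512 -1.85680433] [[0.0, -2.1], [-2.0, -1.0], [0.5, -0.7], [1.2, -0.4], [0.7, 1.1], [-0.8, 0.3]]
in hood [-0.1505  0.0339  0.    ] -14.149041222145343
in hood [ 0.249  -0.0238  0.    ] -3.064196871360042
```

```bash
python3 - <<'E'
from h import *
a=cv2.imread("pics/scene0.png")[:,:,::-1]; b=cv2.imread("pics/side0.png")[:,:,::-1]
crop(a,150,0,200,150,4,"d1"); crop(b,40,0,200,200,3,"d2")
S=camera("scene");D=camera("side")
for c in (S,D): print(w2pix(c,[[.109,.487,.303],[.109,.487,.23],[.109,.487,.418],[0,0,0],[0,0,.3]]).round(0).tolist())
obs=[(D,[-.012,-.18,.262],(181,204)),(D,[-.012,.18,.262],(304.5,261.5)),(D,[.323,-.18,.262],(90,316.5)),
(S,[-.012,.18,.262],(216,227.5)),(S,[-.012,.18,0],(225.5,295))]
print(fit(obs,[.5,-.2,-1.8]))
E
```

```text
[[314.0, 61.0], [314.0, 79.0], [316.0, 31.0], [198.0, 151.0], [187.0, 82.0]]
[[176.0, 31.0], [181.0, 50.0], [168.0, -2.0], [109.0, 191.0], [72.0, 127.0]]
(array([ 0.54359409, -0.19590757, -1.79908185]), array([[-2.39576809, -1.21959934],
       [ 1.96310187,  0.62728706],
       [-3.64492767,  0.01732101],
       [ 0.568078  ,  0.1245334 ],
       [ 0.70362088,  0.90337235]]))
```

View pics/d1.png

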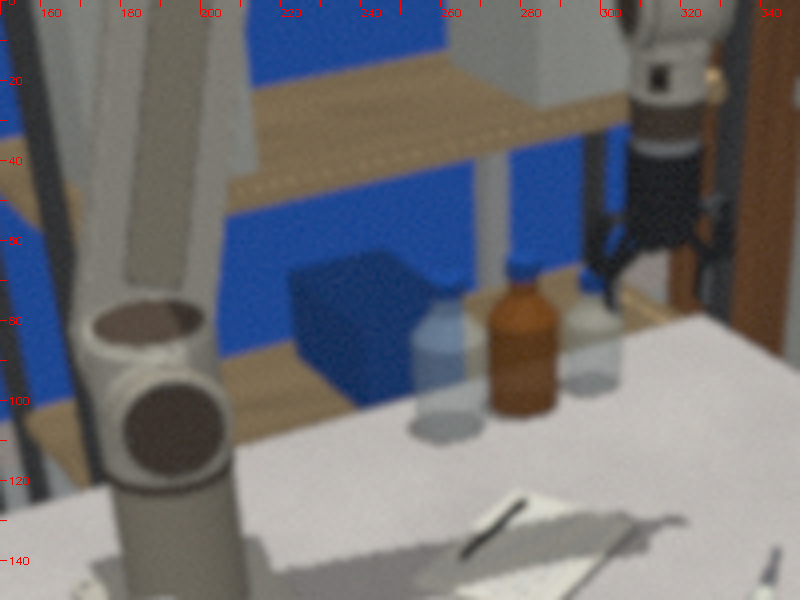

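View pics/d2.png

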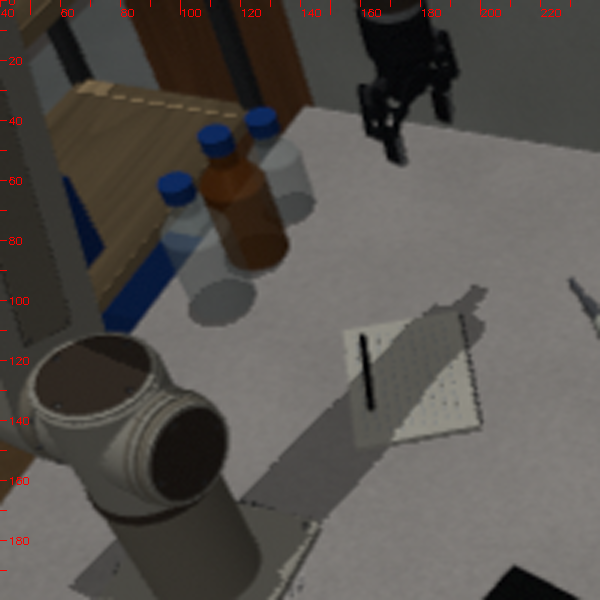

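The tool stays vertical under these moves, and the body won't fit under the 195 mm lintel. I need about 45° of tilt pointing into the hood. I'll test in free space what the controller does with an out-of-reach pose, by moving radially inward.

```bash
python3 -m inch '[1,0,-50,0,0, 1,0,-100,0,0, 1,0,-150,0,0, 1,0,-200,0,0, 1,0,-250,0,0, 1,0,-290,0,0, 1,0,-320,0,0, 1,0,-320,0,0]'; python3 - <<'E'
from h import *
from scipy.spatial.transform import Rotation as R
o=sensors.get_obs();print(o["joint_pos"].round(3),o["eef_pos"].round(3)); print(R.from_quat(o["tool_rot"]).as_matrix().round(3))
E
```

```text
clock: 1.15
eef_pos: [0.0387, 0.1726, 0.3037]
tool_rot: [0.11, 0.994, 0.0, 0.0]
ft_force: [-0.0, 0.4, 0.4]
grip_width: 0.0854
[ 1.35  -0.443 -0.593  1.421  0.     1.571] [0.039 0.173 0.304]
[[-0.976  0.219  0.   ]
 [ 0.219  0.976  0.001]
 [ 0.     0.001 -1.   ]]
```

```bash
python3 -m inch '[1,0,50,0,0, 1,0,100,0,0, 1,0,150,0,0, 1,0,200,0,0, 1,0,250,0,0, 1,0,300,0,0, 1,0,350,0,0, 1,0,400,0,0]'; python3 -m inch '[1,0,50,0,0, 1,0,100,0,0, 1,0,150,0,0, 1,0,200,0,0, 1,0,250,0,0, 1,0,270,0,0, 1,0,270,0,0, 1,0,270,0,0]';python3 - <<'E'
from h import *
from scipy.spatial.transform import Rotation as R
o=sensors.get_obs();print(o["joint_pos"].round(3),o["eef_pos"].round(3)); print(R.from_quat(o["tool_rot"]).as_matrix().round(3))
E
```

```text
clock: 1.95
eef_pos: [0.1276, 0.5686, 0.3029]
tool_rot: [0.11, 0.994, 0.0, 0.0]
ft_force: [0.6, 0.7, 1.3]
grip_width: 0.0856
clock: 2.75
eef_pos: [0.1768, 0.7876, 0.2842]
tool_rot: [0.11, 0.994, 0.023, 0.003]
ft_force: [0.2, 0.1, 1.3]
grip_width: 0.0858
[ 1.35   1.006  1.274  1.793 -0.     1.571] [0.177 0.788 0.284]
[[-0.976  0.219  0.01 ]
 [ 0.219  0.975  0.045]
 [-0.     0.046 -0.999]]
```

```bash
cat > st.py <<'E'
from h import *
from scipy.spatial.transform import Rotation as R
o=sensors.get_obs();print(o["clock"],o["joint_pos"].round(3),o["eef_pos"].round(4),o["ft_force"].round(1)); print(R.from_quat(o["tool_rot"]).as_matrix().round(3).tolist())
E
python3 -m inch '[1,0,0,0,0]' >/dev/null; python3 st.py; python3 -m inch '[1,0,100,0,0,1,0,200,0,0,1,0,300,0,0]'; python3 st.py
```

```text
2.85 [ 1.35   1.001  1.275  1.795 -0.     1.571] [0.1767 0.7872 0.2884] [0.3 0.1 1.1]
[[-0.976, 0.219, 0.011], [0.219, 0.974, 0.049], [-0.0, 0.05, -0.999]]
clock: 3.15
eef_pos: [0.1836, 0.8178, 0.2527]
tool_rot: [0.11, 0.993, 0.047, 0.005]
ft_force: [0.2, 0.2, 0.0]
grip_width: 0.0856
3.15 [1.35  1.047 1.275 1.704 0.    1.571] [0.1836 0.8178 0.2527] [0.2 0.2 0. ]
[[-0.976, 0.218, 0.021], [0.219, 0.971, 0.092], [0.0, 0.095, -0.996]]
```

```bash
python3 -m inch '[1,0,-50,0,0,1,0,-100,0,0,1,0,-100,0,0]'; python3 st.py
```

```text
clock: 3.45
eef_pos: [0.1637, 0.7292, 0.2412]
tool_rot: [0.11, 0.993, 0.045, 0.005]
ft_force: [0.3, 1.3, 0.8]
grip_width: 0.0856
3.45 [ 1.35   0.726  0.609  1.362 -0.     1.571] [0.1637 0.7292 0.2412] [0.3 1.3 0.8]
[[-0.976, 0.218, 0.02], [0.219, 0.972, 0.089], [-0.0, 0.091, -0.996]]
```

```bash
python3 - <<'E'
from h import *
S=camera("scene");D=camera("side")
print(pix2w(S,[(65,165),(128,150),(25,180),(50,178),(70,315),(50,200)],0).round(3).tolist())
print("stand top ~", pix2w(S,[(10,92)],.3).round(3).tolist())
print("black",pix2w(S,[(234,188),(255.5,185),(263.5,209.5),(240.5,213.5)],.022).round(3).tolist())
print("yellow",pix2w(S,[(255,288),(300,293),(293,318),(246,312)],.022).round(3).tolist())
E
```

```text
[[-0.192, -0.484, 0.0], [-0.164, -0.239, 0.0], [-0.171, -0.634, 0.0], [-0.133, -0.55, 0.0], [0.557, -0.614, 0.0], [0.007, -0.574, 0.0]]
stand top ~ [[-0.267, -0.562, 0.3]]
black [[0.322, 0.005, 0.022], [0.348, 0.078, 0.022], [0.48, 0.035, 0.022], [0.457, -0.04, 0.022]]
yellow [[0.756, -0.151, 0.022], [0.836, -0.054, 0.022], [0.894, -0.114, 0.022], [0.813, -0.21, 0.022]]
```

```bash
cat > fk.py <<'E'
import numpy as np
from scipy.optimize import least_squares
J=np.array([[.241,.0045,1.335],[-.443,-.593,1.421],[1.006,1.274,1.793],[1.001,1.275,1.795],[1.047,1.275,1.704],[.726,.609,1.362]])
P=np.array([[.109,.487,.303],[.0387,.1726,.3037],[.1768,.7876,.2842],[.1767,.7872,.2884],[.1836,.8178,.2527],[.1637,.7292,.2412]])
rz=np.c_[np.hypot(P[:,0],P[:,1]),P[:,2]]
def fk(q,j):
    L1,L2,d,h,e=q; a=j[...,0];g=a-j[...,1];p=g+j[...,2]
    return np.stack([L1*np.sin(a)+L2*np.cos(g)+e*np.sin(g)+d*np.cos(p),h+L1*np.cos(a)-L2*np.sin(g)+e*np.cos(g)-d*np.sin(p)],-1)
s=least_squares(lambda q:(fk(q,J)-rz).ravel(),[.4,.4,.2,.3,0])
if __name__=="__main__":
    print(s.x.round(4),s.fun.round(4))
    q=s.x
    # vertical-tool reachable r,z map with joint limits
    a=np.linspace(-1.05,1.87,400)[:,None];b=np.linspace(-1.09,1.28,400)[None]
    a,b=np.broadcast_arrays(a,b);w=np.pi/2-a+b;ok=(w>-1.99)&(w<2.15)
    rzv=fk(q,np.stack([a,b,w],-1))
    for z in (.05,.1,.2,.3,.4,.5,.6,.7,.8,.9,1.0):
        m=ok&(abs(rzv[...,1]-z)<.004); 
        if m.any():
            i=np.argmin(np.where(m,rzv[...,0],9));k=np.argmax(np.where(m,rzv[...,0],-9));u=lambda i:(a.flat[i].round(2),b.flat[i].round(2),w.flat[i].round(2))
            print(z,rzv[...,0].flat[i].round(3),u(i),rzv[...,0].flat[k].round(3),u(k))
E
python3 fk.py
```

```text
[0.4926 0.3913 0.3372 0.2477 0.0062] [ 0.0002  0.0003 -0.0003 -0.0004  0.     -0.     -0.0002  0.0002  0.0001
  0.0003 -0.     -0.0003]
0.05 0.191 (np.float64(0.03), np.float64(-1.09), np.float64(0.45)) 0.865 (np.float64(1.29), np.float64(1.28), np.float64(1.56))
0.1 0.141 (np.float64(-0.27), np.float64(-1.09), np.float64(0.75)) 0.855 (np.float64(1.23), np.float64(1.28), np.float64(1.62))
0.2 -0.039 (np.float64(-1.05), np.float64(-0.95), np.float64(1.67)) 0.828 (np.float64(1.12), np.float64(1.28), np.float64(1.73))
0.3 -0.065 (np.float64(-1.05), np.float64(-0.68), np.float64(1.94)) 0.786 (np.float64(0.99), np.float64(1.28), np.float64(1.86))
0.4 -0.088 (np.float64(-0.99), np.float64(-0.41), np.float64(2.15)) 0.728 (np.float64(0.86), np.float64(1.28), np.float64(1.99))
0.5 -0.003 (np.float64(-0.73), np.float64(-0.15), np.float64(2.15)) 0.651 (np.float64(0.71), np.float64(1.27), np.float64(2.13))
0.6 0.167 (np.float64(-0.33), np.float64(0.25), np.float64(2.15)) 0.479 (np.float64(0.32), np.float64(0.89), np.float64(2.15))
```

The controller keeps any tilt it picks up when a pose is out of reach. A planar fit to the joint data matches to under 0.5 mm. The stand at about (-0.16, -0.60) rules out stretching out low, so I'll go to azimuth about -103° (the hood's inward direction). There I'll command upward past the j4 limit, which forces an outward tilt.

```bash
cat > to.py <<'E'
import sys
from h import *
from scipy.spatial.transform import Rotation as R
o=sensors.get_obs();M=R.from_quat(o["tool_rot"]).as_matrix()
t=np.array(list(map(float,sys.argv[1:4])))
d=(t-o["eef_pos"])*1000; print("tool shift mm",(M.T@d).round(0),"dist",np.linalg.norm(d).round(0))
E
python3 to.py .33 .38 .5
```

```text
tool shift mm [-239. -275. -284.] dist 462.0
```

```bash
python3 -m inch '[1,-24,-28,-28,1.4, 1,-48,-55,-57,2.8, 1,-72,-83,-85,4.2, 1,-96,-110,-114,5.6, 1,-120,-138,-142,7, 1,-144,-165,-170,8.4, 1,-168,-193,-199,9.8, 1,-192,-220,-227,11.2]'; python3 st.py; python3 to.py .42 .05 .5
```

```text
clock: 4.35
eef_pos: [0.2989, 0.4519, 0.4508]
tool_rot: [0.643, 0.764, 0.041, -0.021]
ft_force: [0.6, 0.1, 0.5]
grip_width: 0.0855
4.35 [0.972 0.261 0.405 1.63  0.033 2.373] [0.2989 0.4519 0.4508] [0.6 0.1 0.5]
[[-0.171, 0.985, 0.021], [0.982, 0.169, 0.09], [0.085, 0.036, -0.996]]
tool shift mm [-411.   53.  -83.] dist 423.0
```

```bash
python3 -m inch '[1,-48,6,-10,1.3, 1,-97,12,-20,2.6, 1,-145,18,-30,3.8, 1,-193,25,-39,3.8, 1,-242,31,-49,3.8, 1,-290,37,-59,3.8, 1,-338,43,-69,3.8, 1,-387,50,-78,3.8]'; python3 st.py; python3 to.py .1 -.36 .5
```

```text
clock: 5.15
eef_pos: [0.4143, 0.0744, 0.4972]
tool_rot: [0.78, 0.624, 0.037, -0.028]
ft_force: [0.5, -0.4, 0.4]
grip_width: 0.0855
5.15 [0.131 0.06  0.286 1.763 0.085 1.924] [0.4143 0.0744 0.4972] [ 0.5 -0.4  0.4]
[[0.218, 0.976, 0.022], [0.972, -0.219, 0.089], [0.092, 0.002, -0.996]]
tool shift mm [-490. -212.  -48.] dist 536.0
```

```bash
python3 -m inch '[1,-45,-19,-4,0, 1,-90,-39,-8,0, 1,-135,-58,-12,0, 1,-180,-78,-16,0, 1,-225,-97,-20,0, 1,-270,-117,-24,0, 1,-315,-136,-28,0, 1,-360,-155,-35,0]'; python3 st.py; python3 to.py -.08 -.34 .52
```

```text
clock: 5.95
eef_pos: [0.1823, -0.2433, 0.4988]
tool_rot: [0.78, 0.624, 0.035, -0.027]
ft_force: [1.4, -1.2, -0.5]
grip_width: 0.0857
5.95 [-0.978 -0.112  0.123  1.866  0.066  0.812] [ 0.1823 -0.2433  0.4988] [ 1.4 -1.2 -0.5]
[[0.218, 0.976, 0.021], [0.972, -0.219, 0.087], [0.089, 0.002, -0.996]]
tool shift mm [-149. -235.  -35.] dist 280.0
```

```bash
python3 -m inch '[1,-25,-40,-6,0, 1,-50,-79,-12,0, 1,-75,-118,-18,0, 1,-100,-157,-24,0, 1,-125,-196,-30,0, 1,-149,-235,-36,0, 1,-149,-235,-86,0, 1,-149,-235,-136,0]'; python3 st.py;  python3 -m inch '[1,0,0,-50,0,1,0,0,-100,0,1,0,0,-150,0,1,0,0,-200,0]'; python3 st.py
```

```text
clock: 6.75
eef_pos: [-0.0815, -0.3458, 0.5989]
tool_rot: [0.782, 0.623, 0.027, -0.022]
ft_force: [0.8, 6.8, -7.3]
grip_width: 0.0855
6.75 [-1.802  0.082  0.592  2.15  -0.    -0.006] [-0.0815 -0.3458  0.5989] [ 0.8  6.8 -7.3]
[[0.223, 0.975, 0.015], [0.972, -0.224, 0.068], [0.069, -0.0, -0.998]]
clock: 7.15
eef_pos: [-0.0782, -0.3406, 0.6127]
tool_rot: [0.78, 0.625, 0.011, -0.009]
ft_force: [0.0, -0.4, -0.4]
grip_width: 0.0855
7.15 [-1.796e+00  6.000e-02  6.110e-01  2.149e+00 -1.000e-03 -6.000e-03] [-0.0782 -0.3406  0.6127] [ 0.  -0.4 -0.4]
[[0.218, 0.976, 0.006], [0.976, -0.218, 0.027], [0.028, -0.0, -1.0]]
```

```bash
python3 -m inch '[1,-100,0,-100,0,1,-200,0,-200,0,1,-300,0,-300,0,1,-400,0,-400,0]'; python3 st.py;  python3 -m inch '[1,0,0,-300,0,1,0,0,-300,0,1,0,0,-300,0,1,0,0,-300,0]'; python3 st.py
```

```text
clock: 7.55
eef_pos: [-0.0999, -0.4382, 0.611]
tool_rot: [0.78, 0.625, -0.006, 0.004]
ft_force: [-0.0, 0.2, -0.4]
grip_width: 0.0855
7.55 [-1.795e+00  2.550e-01  8.480e-01  2.149e+00 -1.000e-03 -4.000e-03] [-0.0999 -0.4382  0.611 ] [-0.   0.2 -0.4]
[[0.218, 0.976, -0.004], [0.976, -0.218, -0.014], [-0.014, -0.001, -1.0]]
clock: 7.95
eef_pos: [-0.0915, -0.4003, 0.638]
tool_rot: [0.78, 0.625, -0.027, 0.021]
ft_force: [0.5, 0.3, 0.2]
grip_width: 0.085
7.95 [-1.795e+00  1.640e-01  8.100e-01  2.150e+00 -1.000e-03 -4.000e-03] [-0.0915 -0.4003  0.638 ] [0.5 0.3 0.2]
[[0.218, 0.976, -0.016], [0.974, -0.219, -0.066], [-0.068, -0.001, -0.998]]
```

```bash
python3 -m inch '[1,0,0,-900,0,1,0,0,-900,0,1,0,0,-900,0,1,0,0,-900,0,1,0,0,-900,0,1,0,0,-900,0,1,0,0,-900,0,1,0,0,-900,0]'>/dev/null; python3 st.py
```

```text
8.75 [-1.795e+00  3.600e-02  7.260e-01  2.149e+00 -1.000e-03 -4.000e-03] [-0.0784 -0.3426  0.6589] [1.2 0.4 0.1]
[[0.218, 0.976, -0.025], [0.97, -0.219, -0.109], [-0.112, -0.001, -0.994]]
```

```bash
python3 -m inch '[1,200,0,-900,0,1,200,0,-900,0,1,200,0,-900,0,1,200,0,-900,0,1,200,0,-900,0,1,200,0,-900,0,1,200,0,-900,0,1,200,0,-900,0]'>/dev/null; python3 st.py
```

```text
9.55 [-1.797 -0.161  0.575  2.149 -0.    -0.005] [-0.0579 -0.2514  0.6679] [ 0.3  0.1 -0.7]
[[0.216, 0.976, -0.035], [0.964, -0.219, -0.152], [-0.157, -0.001, -0.988]]
```

```bash
for i in 1 2; do python3 -m inch '[1,-60,0,-60,0]'>/dev/null; python3 st.py; done; python3 -m inch '[1,-60,0,-60,0,1,-120,0,-120,0]'>/dev/null; python3 st.py;python3 -m inch '[1,-60,0,-60,0,1,-120,0,-120,0]'>/dev/null; python3 st.py; 
```

```text
9.65 [-1.796 -0.106  0.659  2.149 -0.    -0.005] [-0.0641 -0.2791  0.6816] [ 0.8 -0.7  1.8]
[[0.215, 0.976, -0.042], [0.959, -0.219, -0.181], [-0.186, -0.001, -0.983]]
9.75 [-1.795e+00 -4.600e-02  7.460e-01  2.148e+00 -1.000e-03 -4.000e-03] [-0.0708 -0.3093  0.6928] [-0.5  0.7 -0.4]
[[0.214, 0.976, -0.048], [0.954, -0.219, -0.207], [-0.212, -0.001, -0.977]]
9.95 [-1.795e+00  4.400e-02  8.750e-01  2.148e+00 -1.000e-03 -3.000e-03] [-0.0807 -0.3538  0.7065] [-0.4  0.2  0. ]
[[0.212, 0.976, -0.056], [0.945, -0.219, -0.245], [-0.251, -0.002, -0.968]]
10.15 [-1.794e+00  1.150e-01  9.890e-01  2.149e+00 -1.000e-03 -3.000e-03] [-0.0884 -0.3885  0.7183] [-1.3 -0.2 -0.1]
[[0.209, 0.976, -0.066], [0.933, -0.219, -0.285], [-0.292, -0.002, -0.956]]
```

```bash
for i in 1 2 3 4 5 6; do python3 -m inch '[1,-60,0,-60,0]'>/dev/null; done; python3 st.py; for i in 1 2 3 4 5 6; do python3 -m inch '[1,-60,0,-60,0]'>/dev/null; done; python3 st.py
```

```text
10.75 [-1.792e+00  2.140e-01  1.273e+00  2.148e+00 -2.000e-03 -1.000e-03] [-0.0977 -0.4324  0.7734] [ 0.   0.2 -0.9]
[[0.193, 0.976, -0.103], [0.865, -0.219, -0.451], [-0.463, -0.002, -0.886]]
11.35 [-1.789e+00  1.010e-01  1.274e+00  2.149e+00 -4.000e-03  1.000e-03] [-0.0832 -0.371   0.8203] [0.7 0.7 0.2]
[[0.18, 0.976, -0.125], [0.808, -0.22, -0.546], [-0.561, -0.002, -0.828]]
```

```bash
for i in 1 2 3 4 5; do python3 -m inch '[1,-35,0,-60,0]'>/dev/null; done; python3 st.py; for i in 1 2 3 4 5 ; do python3 -m inch '[1,-40,0,-60,0]'>/dev/null; done; python3 st.py
```

```text
11.85 [-1.785 -0.032  1.275  2.149 -0.007  0.004] [-0.0652 -0.2926  0.8658] [ 0.4 -0.2 -0.5]
[[0.162, 0.976, -0.148], [0.728, -0.22, -0.649], [-0.666, -0.003, -0.746]]
12.35 [-1.751 -0.154  1.274  2.149 -0.034  0.026] [-0.0474 -0.2165  0.8976] [ 1.  -0.5  0.2]
[[0.143, 0.975, -0.168], [0.644, -0.221, -0.733], [-0.752, -0.003, -0.659]]
```

Tilt is now 48.8°, heading -102.9° (hood inward direction is -103.1°), with the jaw axis horizontal along the doorway. I'll carry this orientation around to the front of the hood.

```bash
python3 to.py -.09 -.43 .68; python3 - <<'E'
from h import *
S=camera("scene")
print(pix2w(S,[(302,187),(340,190),(330,178),(308,178)],.022).round(3).tolist(),"trough",pix2w(S,[(340,210)],0).round(3).tolist(),"blue",pix2w(S,[(365,222),(401,226)],0).round(3).tolist())
E
```

```text
tool shift mm [ 20.   6. 307.] dist 308.0
[[0.447, 0.212, 0.022], [0.532, 0.316, 0.022], [0.457, 0.328, 0.022], [0.414, 0.261, 0.022]] trough [[0.598, 0.267, 0.0]] blue [[0.69, 0.3, 0.0], [0.766, 0.386, 0.0]]
```

```bash
python3 -m inch '[1,2,1,45,0,1,5,2,90,0,1,9,3,135,0,1,12,4,180,0,1,15,5,225,0,1,18,6,270,0,1,20,6,307,0,1,20,6,307,0]'>/dev/null; python3 st.py; python3 to.py .15 -.4 .62
```

```text
13.2 [-1.765 -0.308  0.157  1.203 -0.023  0.016] [-0.0905 -0.4334  0.6699] [ 0.7  0.2 -1.2]
[[0.145, 0.976, -0.165], [0.657, -0.22, -0.721], [-0.74, -0.004, -0.673]]
tool shift mm [ 94. 227. -30.] dist 248.0
```

```bash
python3 -m inch '[1,18,45,-6,0,1,37,90,-12,0,1,56,136,-18,0,1,75,181,-24,0,1,94,227,-30,0,1,94,227,-30,0]'>/dev/null; python3 st.py; python3 to.py .35 -.15 .58
```

```text
13.8 [-0.867 -0.251  0.106  1.326 -0.635  0.705] [ 0.1572 -0.3968  0.6256] [-0.7  0.5 -0.2]
[[0.132, 0.979, -0.158], [0.651, -0.205, -0.731], [-0.748, -0.006, -0.664]]
tool shift mm [ 220.  138. -181.] dist 317.0
```

```bash
python3 -m inch '[1,31,20,-26,0,1,63,39,-52,0,1,94,59,-78,0,1,126,79,-103,0,1,157,99,-129,0,1,189,118,-155,0,1,220,138,-181,0]'>/dev/null; python3 st.py; python3 to.py .64 .1 .4
```

```text
14.5 [ 0.042  0.072  0.31   2.097 -0.81   1.959] [ 0.3467 -0.1529  0.5828] [ 0.2 -0.5  0.2]
[[0.145, 0.975, -0.166], [0.645, -0.22, -0.732], [-0.75, -0.001, -0.661]]
tool shift mm [ 343.  231. -113.] dist 428.0
```

```bash
python3 -m inch '[1,38,26,-12,0,1,76,51,-25,0,1,114,77,-38,0,1,152,103,-50,0,1,190,128,-63,0,1,229,154,-75,0,1,267,180,-88,0,1,305,205,-100,0]'>/dev/null; python3 st.py; python3 to.py .642 .09 .15
```

```text
15.3 [ 0.345  0.717  0.781  2.149 -0.69   2.315] [0.5924 0.0566 0.4024] [ 1.   0.  -0.8]
[[0.147, 0.979, -0.141], [0.655, -0.203, -0.727], [-0.741, 0.014, -0.671]]
tool shift mm [216.  38. 138.] dist 259.0
```

```bash
python3 -m inch '[1,36,6,23,0,1,72,13,46,0,1,108,19,69,0,1,144,25,92,0,1,180,32,115,0,1,216,38,138,0,1,216,38,138,0]'>/dev/null; python3 st.py; python3 - <<'E'
from h import *
for n in ["scene","side","wrist"]:
    c=camera(n); cv2.imwrite(f"pics/{n}1.png",c["pixels"][:,:,::-1])
E
```

```text
16.0 [ 0.365  0.966  0.588  1.734 -0.679  2.337] [0.6381 0.0884 0.1433] [-1.  -0.8 -1.1]
[[0.138, 0.979, -0.15], [0.653, -0.204, -0.73], [-0.745, 0.002, -0.667]]
```

View pics/scene1.png

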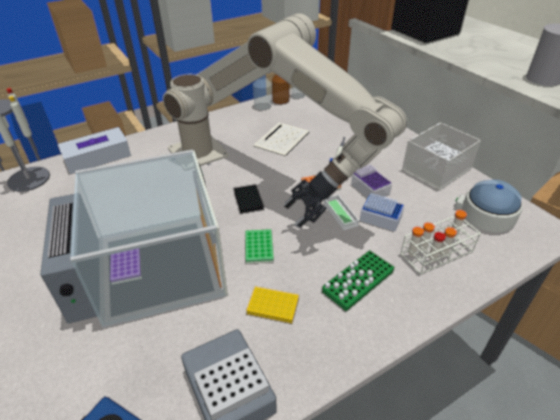

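View pics/side1.png

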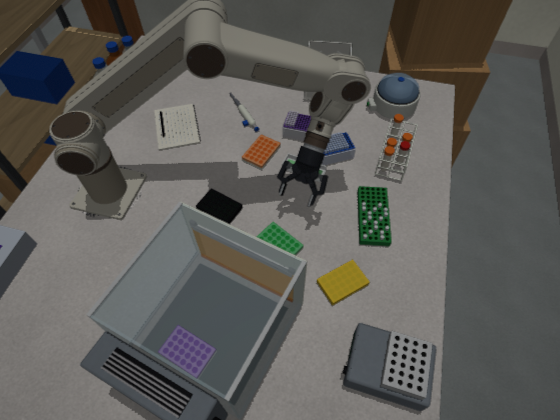

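View pics/wrist1.png

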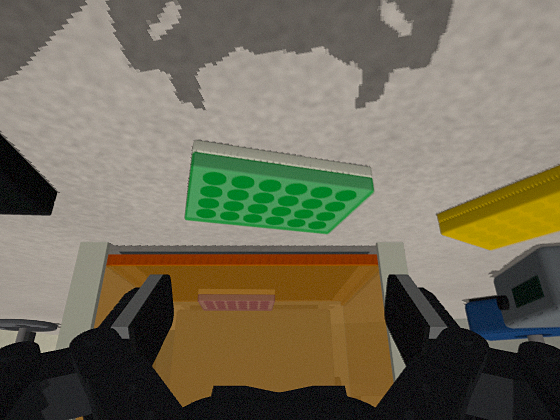

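```bash
python3 - <<'E'
from h import *
a=cv2.imread("pics/wrist1.png")[:,:,::-1]
crop(a,60,130,200,140,4,"e1");crop(a,240,130,200,140,4,"e2")
E
```

```text
(no output)
```

View pics/e1.png

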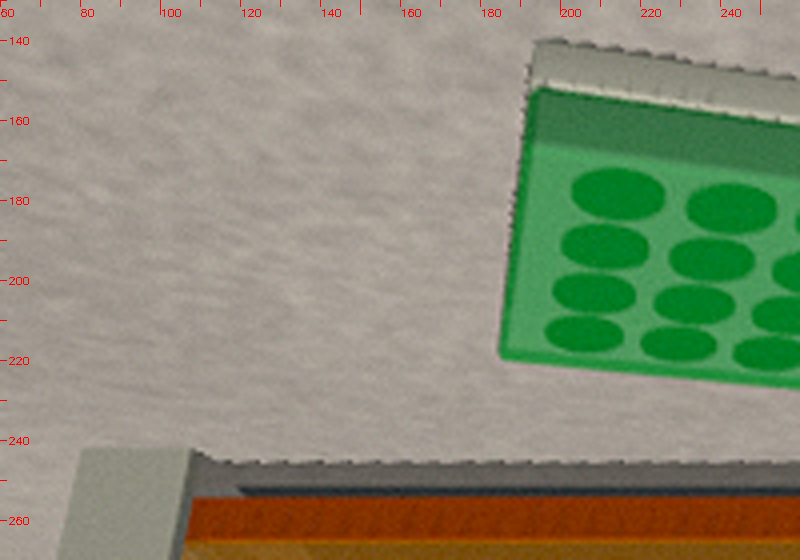

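View pics/e2.png

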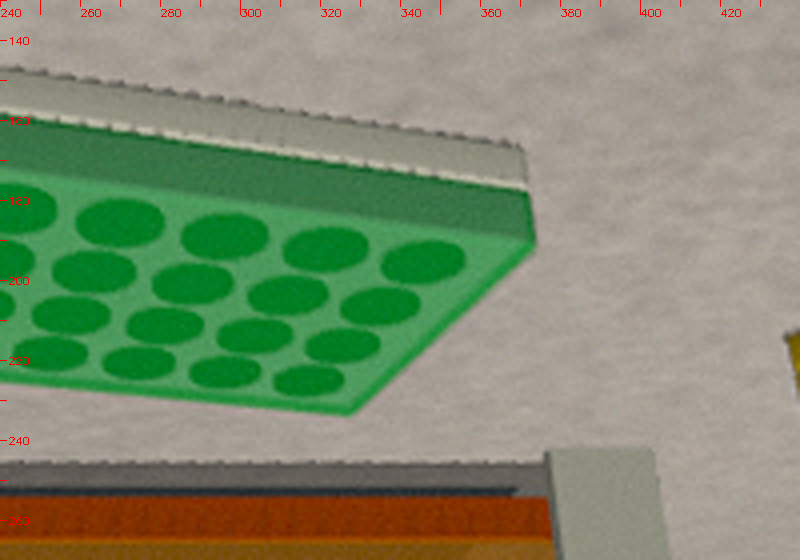

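```bash
python3 - <<'E'
from h import *
c=camera("wrist")
A=pix2w(c,[(107.5,242),(375,242.5),(79.5,242),(401,242)],0); print(A.round(4).tolist(), np.linalg.norm(A[1]-A[0]),np.linalg.norm(A[3]-A[2]))
p,r=fit([(c,[-.012,-.15,0],(107.5,242)),(c,[-.012,.15,0],(375,242.5)),(c,[-.012,-.18,0],(79.5,242)),(c,[-.012,.18,0],(401,242))],[.54,-.2,-1.8]);print("hood",p.round(4),r.round(1).tolist())
hx,hy=.0425,.06375
g,r=fit([(c,[-hx,-hy,0],(193,140)),(c,[-hx,hy,0],(368.5,166.5)),(c,[-hx,-hy,.022],(191.5,166)),(c,[-hx,hy,.022],(372.5,190)),(c,[hx,-hy,.022],(185,219)),(c,[hx,hy,.022],(327,233))],[.61,-.06,-2.05]);print("green",g.round(4),r.round(1).tolist())
d=Rz(p[2]).T@np.array([g[0]-p[0],g[1]-p[1],0]);print("green in hood",d.round(4),np.degrees(g[2]-p[2]))
E
```

```text
[[0.3992, -0.1464, 0.0], [0.6929, -0.2216, 0.0], [0.3696, -0.139, 0.0], [0.7224, -0.2273, 0.0]] 0.303161103434639 0.3637449445252386
hood [ 0.5438 -0.1928 -1.8198] [[0.5, -0.8], [-0.6, -1.0], [0.9, -0.9], [-0.9, -0.4]]
green [ 0.6072 -0.0577 -2.0506] [[0.5, -1.3], [0.7, -1.5], [-1.0, 1.5], [0.4, 1.2], [-0.7, 1.5], [-0.1, 0.9]]
green in hood [-0.1466  0.0281  0.    ] -13.22354335901757
```

```bash
python3 to.py .637 .074 .056
```

```text
tool shift mm [62. -2. 78.] dist 100.0
```

```bash
python3 -m inch '[1,21,0,26,-0.4,1,41,-1,52,-0.4,1,62,-2,78,-0.4,1,62,-2,78,-0.4]'; python3 st.py; python3 - <<'E'
from h import *
for n in ["scene","side","wrist"]:
    c=camera(n); cv2.imwrite(f"pics/{n}2.png",c["pixels"][:,:,::-1])
    if n=="wrist": print(c["extrinsics"].round(4).tolist())
a=cv2.imread("pics/scene2.png")[:,:,::-1]; b=cv2.imread("pics/side2.png")[:,:,::-1]
crop(a,210,160,160,120,5,"f1");crop(b,220,150,160,120,5,"f2")
E
```

```text
clock: 16.6
eef_pos: [0.6345, 0.0722, 0.0518]
tool_rot: [0.698, 0.59, -0.318, 0.253]
ft_force: [0.2, -0.0, 0.0]
grip_width: 0.0852
16.6 [ 0.345  1.032  0.477  1.536 -0.689  2.275] [0.6345 0.0722 0.0518] [ 0.2 -0.   0. ]
[[0.103, 0.984, -0.145], [0.662, -0.177, -0.728], [-0.742, -0.021, -0.67]]
[[0.9843, -0.0611, -0.1653, 0.6551], [-0.1756, -0.4219, -0.8895, 0.1739], [-0.0154, 0.9046, -0.426, 0.0472], [0.0, 0.0, 0.0, 1.0]]
```

View pics/f1.png

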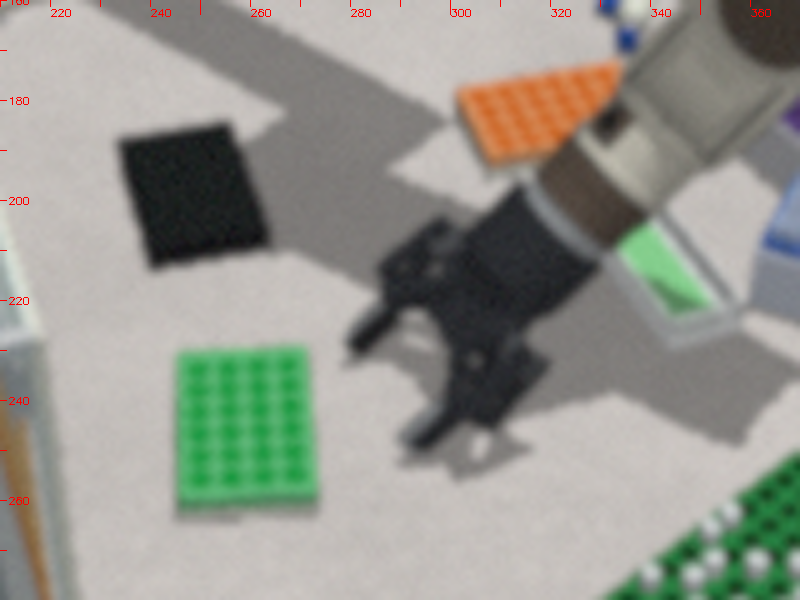

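View pics/f2.png

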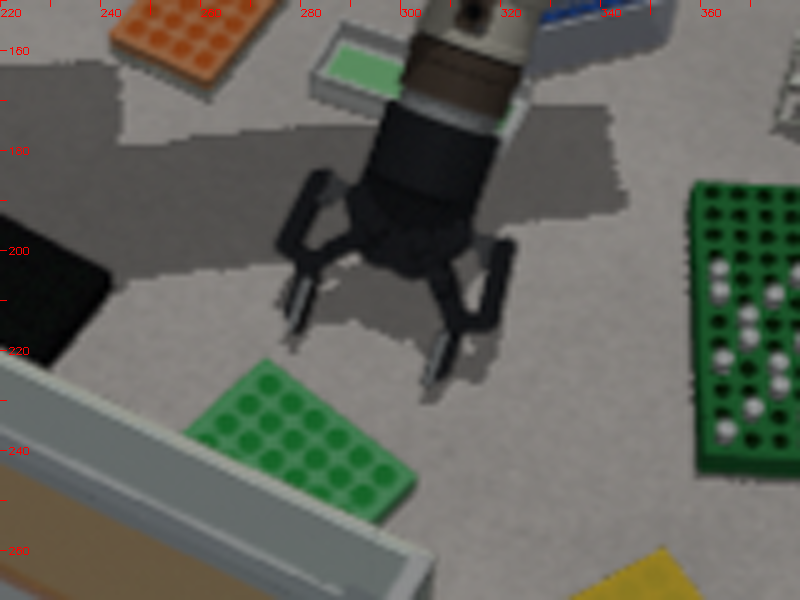

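View pics/wrist2.png

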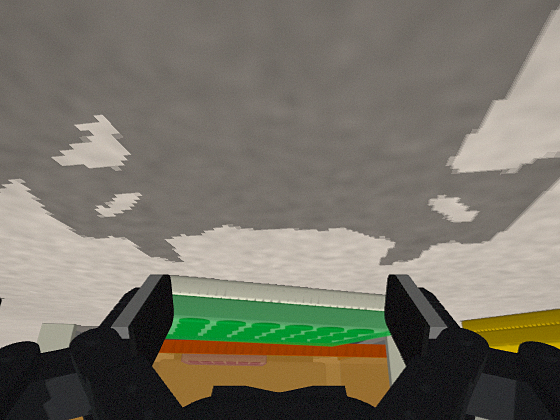

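```bash
cat > hd.py <<'E'
# python3 hd.py hx hy z : tool shift to put TCP at hood coords
import sys
from h import *
from scipy.spatial.transform import Rotation as R
H=np.array([.5438,-.194]);Y=-1.81
o=sensors.get_obs();M=R.from_quat(o["tool_rot"]).as_matrix()
A=Rz(Y)
cur=A.T@(o["eef_pos"]-np.r_[H,0]); N=A.T@M
print("clock",o["clock"].__round__(2),"TCP hood",cur.round(4),"tool y az rel",np.degrees(np.arctan2(N[1,1],N[0,1])).round(1)-90,"yz",M[2,1].round(3),"zt",N[:,2].round(3),"F",(A.T@o["ft_force"]).round(1))
if len(sys.argv)>3:
    t=np.array(list(map(float,sys.argv[1:4])));d=(t-cur)*1000;print("shift",(N.T@d).round(1),"dist",np.linalg.norm(d).round(0))
E
python3 hd.py -.285 .026 .0505; python3 -m inch '[1,0,0,0,0.85,1,0,0,0,0.85]'>/dev/null; python3 hd.py -.255 .026 .0505
```

```text
clock 16.75 TCP hood [-0.2823  0.0274  0.0564] tool y az rel 3.5999999999999943 yz -0.014 zt [ 0.74   0.038 -0.672] F [-0.3  0.1  0.8]
shift [ 6.2 -1.1  2. ] dist 7.0
clock 16.95 TCP hood [-0.2828  0.0274  0.0563] tool y az rel 0.20000000000000284 yz 0.053 zt [ 0.739  0.038 -0.672] F [0.4 0.4 1.2]
shift [-14.5  -1.9  24.4] dist 28.0
```

```bash
python3 -m inch '[1,0,0,0,-0.3]'>/dev/null; python3 hd.py -.255 .026 .0512; python3 hd.py -.215 .022 .0512
```

```text
clock 17.05 TCP hood [-0.2825  0.0271  0.0556] tool y az rel 1.5 yz 0.026 zt [ 0.74   0.037 -0.672] F [ 0.6  0.5 -0.5]
shift [-15.3  -1.9  23.3] dist 28.0
clock 17.05 TCP hood [-0.2825  0.0271  0.0556] tool y az rel 1.5 yz 0.026 zt [ 0.74   0.037 -0.672] F [ 0.6  0.5 -0.5]
shift [-42.2  -7.   52.7] dist 68.0
```

```bash
python3 -m inch '[1,-5,-1,8,0,1,-10,-1,16,0,1,-15,-2,23,0,1,-21,-3,29,0,1,-26,-4,35,0,1,-31,-5,41,0,1,-37,-6,47,0,1,-42,-7,53,0]'; python3 hd.py; python3 - <<'E'
from h import *
for n in ["scene","wrist"]:
    c=camera(n); cv2.imwrite(f"pics/{n}3.png",c["pixels"][:,:,::-1])
a=cv2.imread("pics/scene3.png")[:,:,::-1]
crop(a,200,160,160,120,5,"g1")
E
```

```text
clock: 17.85
eef_pos: [0.6146, 0.0083, 0.0484]
tool_rot: [0.715, 0.569, -0.309, 0.263]
ft_force: [1.0, 1.2, 1.8]
grip_width: 0.0855
clock 17.85 TCP hood [-0.2133  0.0208  0.0484] tool y az rel 1.4000000000000057 yz 0.025 zt [ 0.741  0.035 -0.67 ] F [-1.4  0.7  1.8]
```

View pics/g1.png

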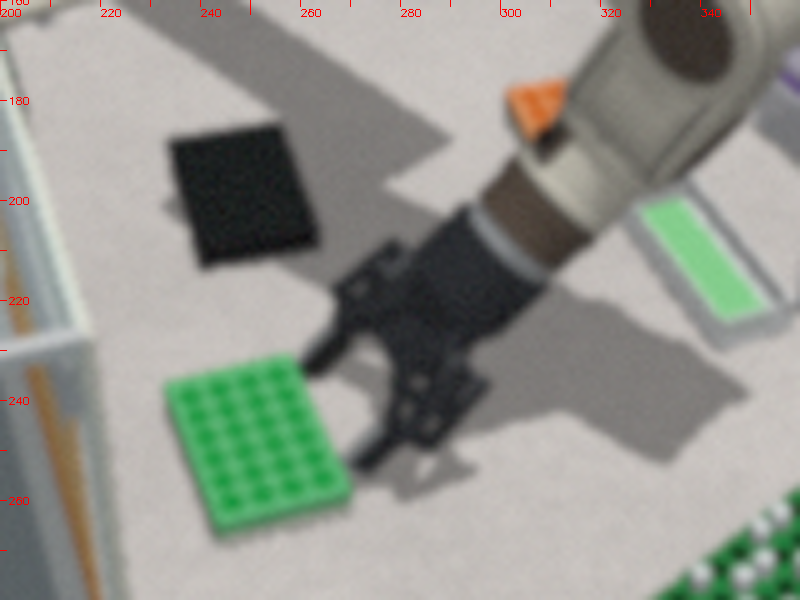

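View pics/wrist3.png

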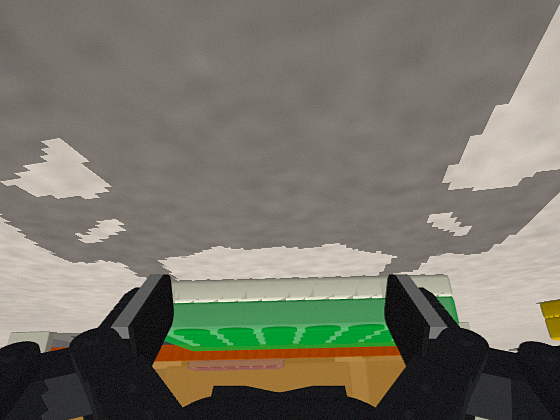

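```bash
cat > gp.py <<'E'
import sys
from h import *
# args: scene uv of top corners (back-robot, near-robot, near-far, back-far)
c=camera("scene");hx,hy=.0425,.06375
v=list(map(float,sys.argv[1:9]));L=[[hx,-hy,.022],[-hx,-hy,.022],[-hx,hy,.022],[hx,hy,.022]]
g,r=fit([(c,l,(v[2*i],v[2*i+1])) for i,l in enumerate(L)],[.58,-.1,-1.81])
d=Rz(-1.81).T@np.array([g[0]-.5438,g[1]+.194,0]);print("plate in hood",d.round(4),np.degrees(g[2]+1.81).round(1),r.round(1).tolist())
E
python3 gp.py 233 237 259.5 231.5 270 258 243.5 265; python3 hd.py -.135 .002 .0505
```

```text
plate in hood [-0.1237  0.0406  0.    ] 0.2 [[0.0, -0.6], [-0.4, -1.0], [0.9, 0.7], [-0.4, 0.5]]
clock 18.0 TCP hood [-0.2132  0.0206  0.0483] tool y az rel 1.4000000000000057 yz 0.024 zt [ 0.741  0.034 -0.67 ] F [ 1.3  0.4 -0.4]
shift [-54.1 -20.4  55.9] dist 80.0
```

```bash
python3 -m inch '[1,-9,-2,6,0,1,-15,-5,13,0,1,-22,-8,20,0,1,-28,-10,27,0,1,-35,-13,34,0,1,-41,-15,41,0,1,-47,-18,48,0,1,-54,-20,55,0]' ; python3 hd.py; python3 - <<'E'
from h import *
for n in ["scene","wrist"]:
    c=camera(n); cv2.imwrite(f"pics/{n}4.png",c["pixels"][:,:,::-1])
a=cv2.imread("pics/scene4.png")[:,:,::-1]
crop(a,180,180,160,120,5,"g2")
E
```

```text
clock: 18.8
eef_pos: [0.5781, -0.0627, 0.0508]
tool_rot: [0.715, 0.569, -0.309, 0.263]
ft_force: [0.4, 1.2, -1.0]
grip_width: 0.0853
clock 18.8 TCP hood [-0.1357  0.0022  0.0508] tool y az rel 1.4000000000000057 yz 0.024 zt [ 0.741  0.034 -0.671] F [-1.2  0.1 -1. ]
```

View pics/g2.png

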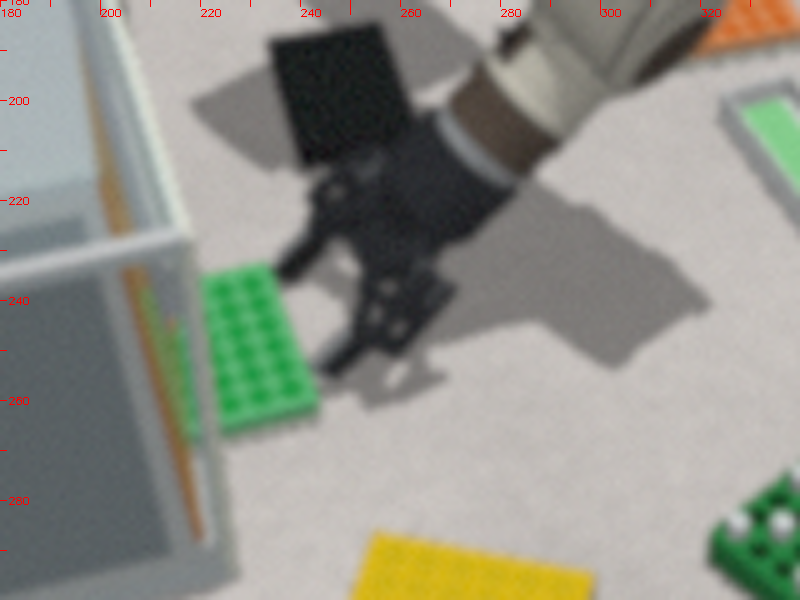

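View pics/wrist4.png

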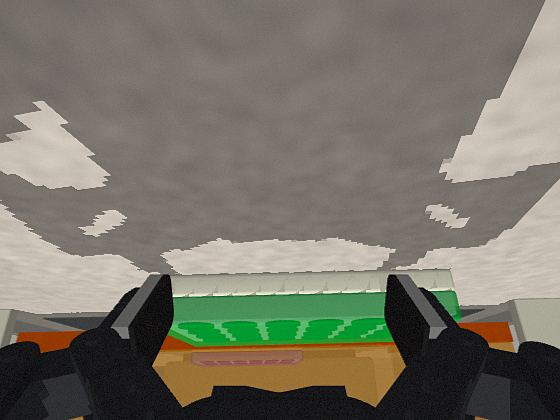

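```bash
python3 hd.py -.055 -.018 .0507; python3 hd.py -.04 -.020 .0507
```

```text
clock 18.9 TCP hood [-0.1347  0.0018  0.0509] tool y az rel 1.2999999999999972 yz 0.023 zt [ 0.742  0.032 -0.67 ] F [ 0.4  0.2 -0. ]
shift [-53.3 -21.6  58.6] dist 82.0
clock 18.9 TCP hood [-0.1347  0.0018  0.0509] tool y az rel 1.2999999999999972 yz 0.023 zt [ 0.742  0.032 -0.67 ] F [ 0.4  0.2 -0. ]
shift [-63.4 -23.9  69.7] dist 97.0
```

```bash
python3 -m inch '[1,-7,-3,7,0,1,-14,-6,14,0,1,-20,-8,22,0,1,-27,-11,29,0,1,-33,-14,37,0,1,-40,-16,44,0,1,-47,-19,51,0,1,-53,-21,58,0]' ; python3 hd.py .04 -.02 .0507; python3 - <<'E'
from h import *
for n in ["scene","wrist"]:
    c=camera(n); cv2.imwrite(f"pics/{n}5.png",c["pixels"][:,:,::-1])
a=cv2.imread("pics/scene5.png")[:,:,::-1]
crop(a,130,180,160,120,5,"g3")
E
```

```text
clock: 19.7
eef_pos: [0.5408, -0.1352, 0.0509]
tool_rot: [0.715, 0.569, -0.309, 0.263]
ft_force: [1.5, 1.1, 0.3]
grip_width: 0.0858
clock 19.7 TCP hood [-0.0564 -0.0169  0.0509] tool y az rel 1.4000000000000057 yz 0.024 zt [ 0.741  0.034 -0.67 ] F [-1.5  1.2  0.3]
shift [-64.6  -5.5  71.5] dist 96.0
```

View pics/g3.png

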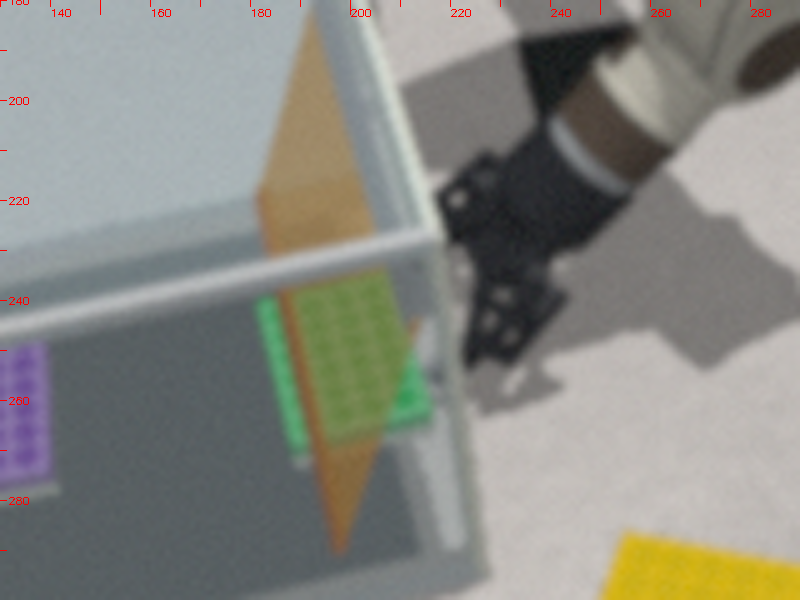

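View pics/wrist5.png

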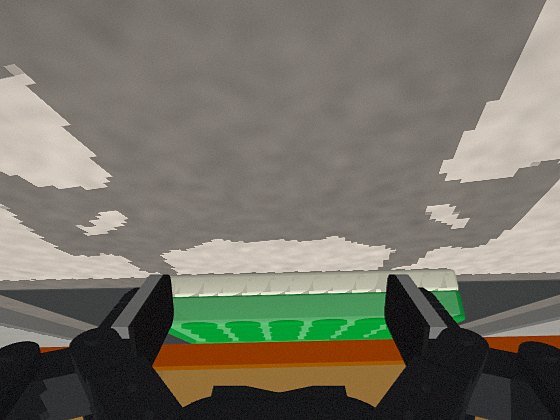

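```bash
python3 -m inch '[1,-7,-1,7,0,1,-13,-2,14,0,1,-20,-3,21,0,1,-26,-3,29,0,1,-32,-4,36,0,1,-39,-4,43,0]' ; python3 hd.py .035 -.019 .0507;python3 - <<'E'
from h import *
for n in ["scene","side"]:
    c=camera(n); cv2.imwrite(f"pics/{n}6.png",c["pixels"][:,:,::-1])
a=cv2.imread("pics/scene6.png")[:,:,::-1]
crop(a,100,180,160,120,5,"g4")
a=cv2.imread("pics/side6.png")[:,:,::-1]
crop(a,130,190,200,150,4,"g5")
E
```

```text
clock: 20.4
eef_pos: [0.5247, -0.1909, 0.0507]
tool_rot: [0.715, 0.569, -0.309, 0.263]
ft_force: [0.3, 0.6, -0.7]
grip_width: 0.0853
clock 20.4 TCP hood [ 0.0015 -0.0192  0.0507] tool y az rel 1.4000000000000057 yz 0.024 zt [ 0.741  0.034 -0.671] F [-0.7  0.1 -0.7]
shift [-22.4  -0.6  24.8] dist 33.0
```

View pics/g4.png

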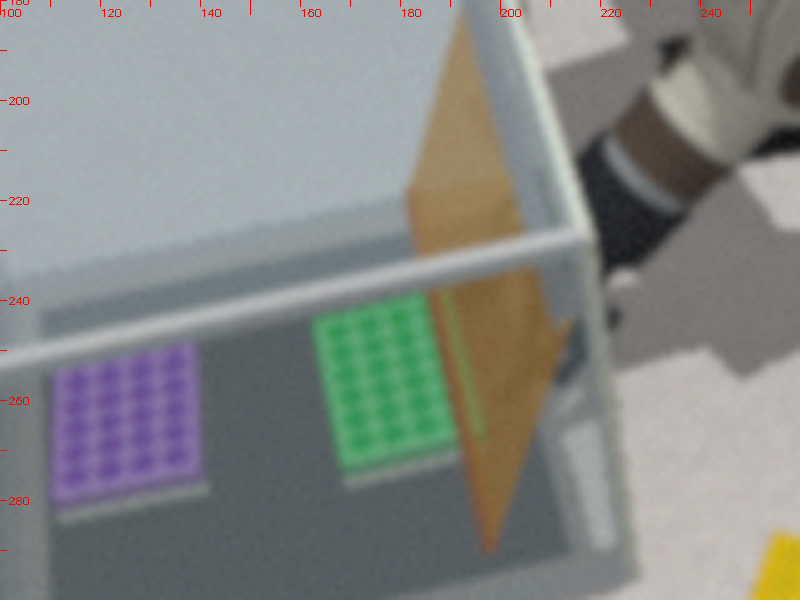

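View pics/g5.png

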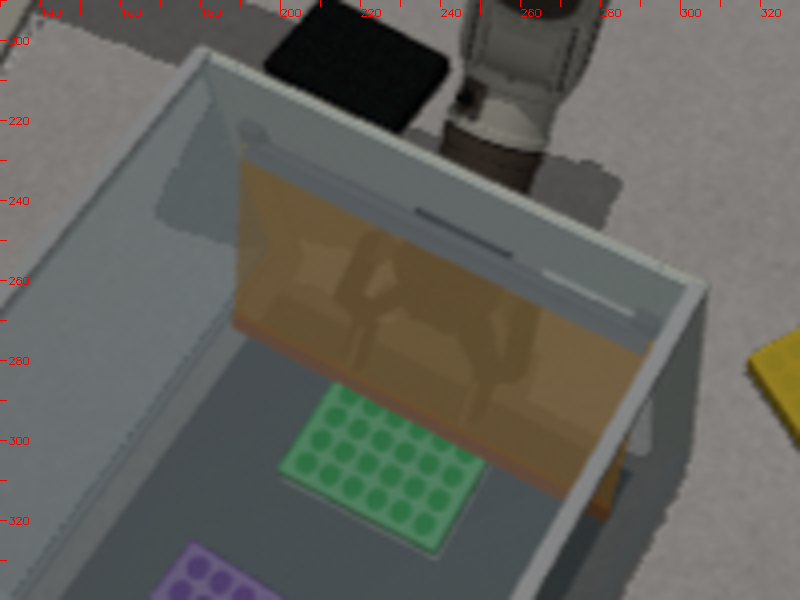

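```bash
python3 - <<'E'
from h import *
S=camera("scene");D=camera("side")
A=Rz(-1.81)
f=lambda c,uv:((pix2w(c,uv,.022)-[.5438,-.194,0])@A).round(4).tolist()
print(f(S,[(163,243.5),(169,273)]),"side far",f(D,[(200,307),(236.5,328)]),"violet near",f(S,[(139,276)]),f(D,[(178,325.5),(215.5,350)]))
E
python3 hd.py .038 -.0195 .0507
python3 -m inch '[1,-6,0,6,0,1,-11,0,12,0,1,-16,0,18,0,1,-22,-1,24,0,1,-24,-1,26,0,1,-24,-1,26,0]' ; python3 hd.py;python3 - <<'E'
from h import *
for n in ["scene","side"]:
    c=camera(n); cv2.imwrite(f"pics/{n}7.png",c["pixels"][:,:,::-1])
a=cv2.imread("pics/scene7.png")[:,:,::-1]
crop(a,90,200,140,105,5,"g6")
a=cv2.imread("pics/side7.png")[:,:,::-1]
crop(a,130,240,200,150,4,"g7")
E
```

```text
[[0.1326, -0.0604, 0.022], [0.1294, 0.0661, 0.022]] side far [[0.1375, -0.0622, 0.022], [0.1394, 0.0579, 0.022]] violet near [[0.2131, 0.0506, 0.022]] [[0.2088, -0.0847, 0.022], [0.2149, 0.0404, 0.022]]
clock 20.6 TCP hood [ 0.0014 -0.0194  0.0507] tool y az rel 1.2999999999999972 yz 0.024 zt [ 0.741  0.033 -0.67 ] F [-0.3  0.8  0.1]
shift [-24.5  -0.9  27.2] dist 37.0
clock: 21.2
eef_pos: [0.5159, -0.2253, 0.0511]
tool_rot: [0.715, 0.569, -0.309, 0.263]
ft_force: [-0.5, 0.1, -1.3]
grip_width: 0.0854
clock 21.2 TCP hood [ 0.037  -0.0197  0.0511] tool y az rel 1.2999999999999972 yz 0.024 zt [ 0.741  0.033 -0.67 ] F [ 0.1 -0.5 -1.3]
```

View pics/g6.png

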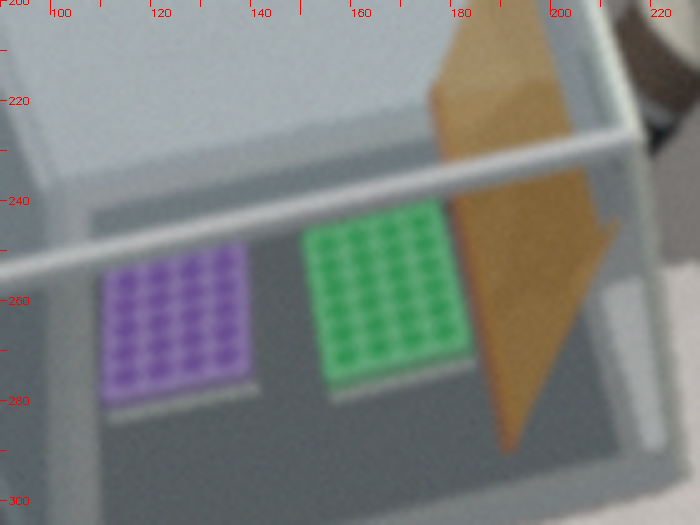

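View pics/g7.png

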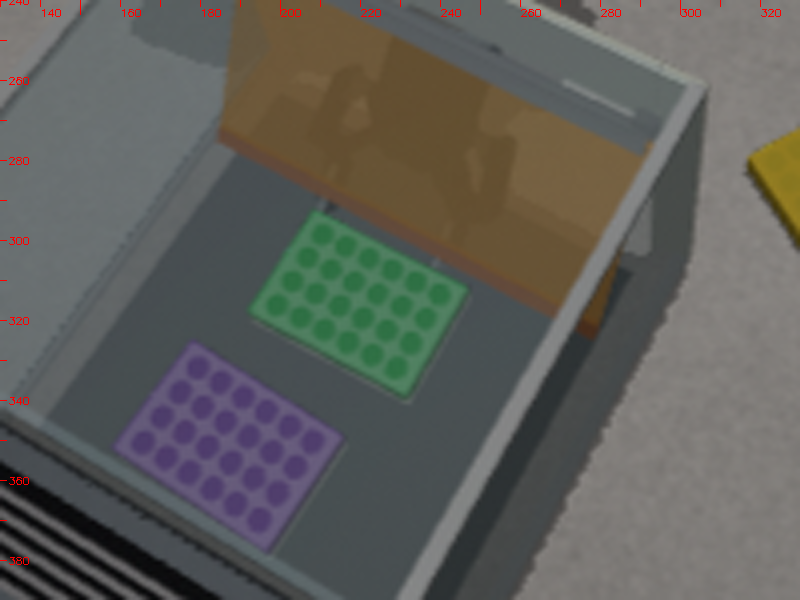

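```bash
python3 - <<'E'
from h import *
S=camera("scene");D=camera("side");hx,hy=.0425,.06375
L=dict(fr=[hx,-hy,.022],nr=[-hx,-hy,.022],nf=[-hx,hy,.022],ff=[hx,hy,.022])
ob=[(S,L['fr'],(150.6,246.4)),(S,L['nr'],(177.4,240)),(S,L['nf'],(184.4,269.7)),(S,L['ff'],(155,276)),
(D,L['nr'],(208.75,292.5)),(D,L['fr'],(192.5,318)),(D,L['ff'],(231.75,339.5)),(D,L['nf'],(247.25,312.5))]
for o in (ob[:4],ob[4:],ob):
    g,r=fit(o,[.5,-.3,-1.81])
    for H,Y in (((.5438,-.194),-1.81),((.5436,-.1959),-1.799)):
        print((Rz(Y).T@np.array([g[0]-H[0],g[1]-H[1],0])).round(4),np.degrees(g[2]-Y).round(1))
    print(abs(r).max().round(1))
E
```

```text
[0.1281 0.0026 0.    ] 0.7
[0.1262 0.001  0.    ] 0.1
0.6
[ 0.1309 -0.0008  0.    ] 1.0
[ 0.129  -0.0025  0.    ] 0.3
0.8
[0.1297 0.0003 0.    ] 0.9
[ 0.1278 -0.0014  0.    ] 0.3
1.2
```

```bash
python3 hd.py -.06 -.015 .052; python3 hd.py -.2 .02 .056
```

```text
clock 21.4 TCP hood [ 0.0361 -0.0195  0.051 ] tool y az rel 1.4000000000000057 yz 0.024 zt [ 0.741  0.034 -0.67 ] F [-0.6 -1.  -0.4]
shift [ 63.7   6.9 -71.8] dist 96.0
clock 21.4 TCP hood [ 0.0361 -0.0195  0.051 ] tool y az rel 1.4000000000000057 yz 0.024 zt [ 0.741  0.034 -0.67 ] F [-0.6 -1.  -0.4]
shift [ 154.7   45.4 -177. ] dist 239.0
```

```bash
python3 -m inch '[1,6,1,-7,0,1,14,2,-16,0,1,24,3,-27,0,1,34,4,-38,0,1,44,5,-49,0,1,54,6,-60,0,1,64,7,-72,0]'; python3 hd.py -.2 .02 .056
```

```text
clock: 22.1
eef_pos: [0.5445, -0.1306, 0.0523]
tool_rot: [0.715, 0.57, -0.309, 0.264]
ft_force: [0.1, -0.5, 0.0]
grip_width: 0.0854
clock 22.1 TCP hood [-0.0618 -0.0144  0.0523] tool y az rel 1.4000000000000057 yz 0.025 zt [ 0.741  0.036 -0.67 ] F [0.5 0.2 0. ]
shift [  90.    38.  -103.8] dist 142.0
```

```bash
python3 -m inch '[1,15,6,-17,0,1,30,13,-35,0,1,45,19,-52,0,1,60,25,-69,0,1,75,31,-87,0,1,90,38,-104,0,1,90,38,-104,0,1,90,38,-104,0]'; python3 hd.py;python3 - <<'E'
from h import *
for n in ["scene","side","wrist"]:
    c=camera(n); cv2.imwrite(f"pics/{n}8.png",c["pixels"][:,:,::-1])
E
```

```text
clock: 22.9
eef_pos: [0.6104, -0.0046, 0.0558]
tool_rot: [0.714, 0.57, -0.309, 0.264]
ft_force: [0.6, -0.9, -0.5]
grip_width: 0.0857
clock 22.9 TCP hood [-0.1998  0.0198  0.0558] tool y az rel 1.5 yz 0.025 zt [ 0.741  0.036 -0.67 ] F [ 0.7  0.8 -0.5]
```

View pics/scene8.png

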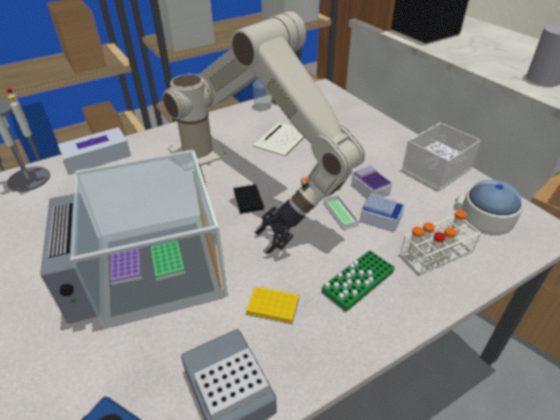

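View pics/side8.png

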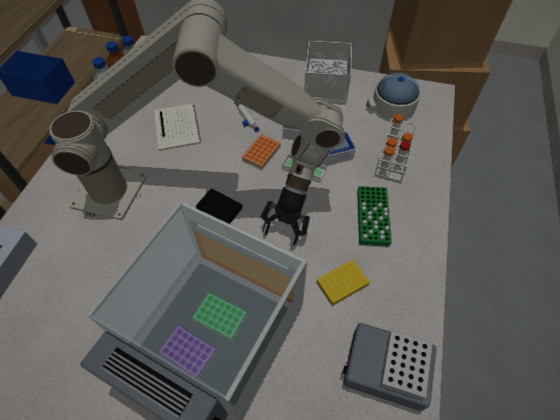

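View pics/wrist8.png

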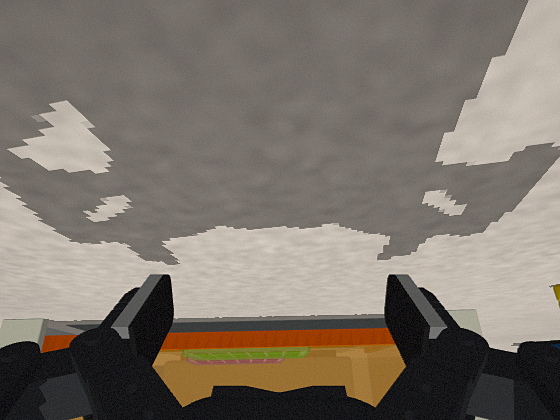

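The green plate is inside at scene (167,258) and side (219,315). The flap is down and the hand is outside. I'll lift the hand clear, then compare the flap and neighbouring objects with the starting pictures.

```bash
python3 -m inch '[1,-20,1,-20,0,1,-40,2,-40,0,1,-60,3,-60,0,1,-80,4,-80,0,1,-80,4,-80,0,1,-80,4,-80,0]'; python3 - <<'E'
from h import *
ims=[]
for n,(x,y,w,h) in dict(scene=(60,140,180,180),side=(80,190,240,190)).items():
    c=camera(n); cv2.imwrite(f"pics/{n}9.png",c["pixels"][:,:,::-1])
    a=cv2.imread(f"pics/{n}0.png").astype(int); b=c["pixels"][:,:,::-1].astype(int)
    d=np.clip(np.abs(a-b).max(2)*4,0,255).astype(np.uint8)
    ims.append(cv2.resize(d,(400,300)))
cv2.imwrite("pics/diff.png",np.hstack(ims))
a=cv2.imread("pics/side9.png")[:,:,::-1]; crop(a,80,190,240,190,3,"z1")
E
```

```text
clock: 23.65
eef_pos: [0.6126, -0.0011, 0.1699]
tool_rot: [0.716, 0.569, -0.308, 0.263]
ft_force: [0.7, 0.1, -0.9]
grip_width: 0.0851
```

View pics/diff.png

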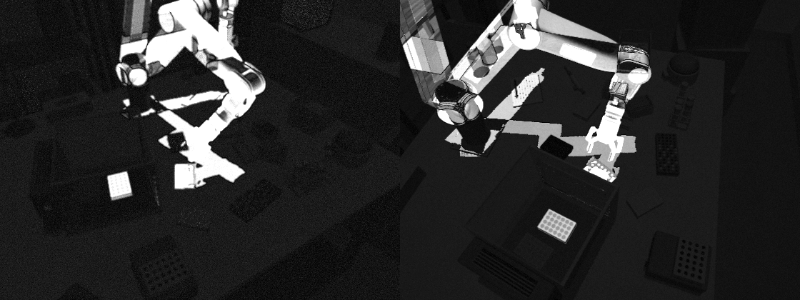

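View pics/z1.png

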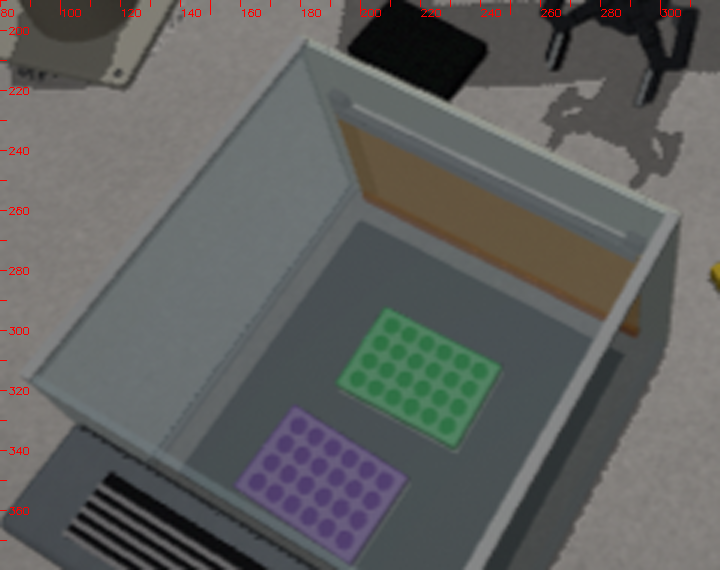

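Against the start, the only differences are the arm, its shadow, and the green plate. The flap, the violet plate and the other objects show no change.

```bash
python3 -c "
from workcell import order
print(order.job_done())"
```

```text
the job is handed in; nothing more can be done
None
```

The green plate is in the hood behind the fully shut flap, and the job was handed in at about 24 s of the 64 s allowed.

**What I did:** The hand could not fit under the lintel pointing down. I tilted the tool about 48° by commanding out-of-reach poses away from the work. Then I pushed the plate with the two open fingertips: it squared up, slid across to the doorway's middle and went in under the flap. It was never gripped or lifted. Finally I drew the hand straight out and lifted it clear.

**Last checks:**
- **Plate position:** its centre is 129 mm inside and within about 3 mm of the doorway's middle, turned 1° or less. Its outer edge is about 86 mm inside (65 mm needed), and its far edge is about 35 mm short of the violet plate. I measured this before drawing the hand out; the last picture shows the plate in the same place.
- **Flap and other objects:** comparing the last pictures with the first shows no change in the flap or the violet plate. It also shows none in the trough, the tip boxes or as much of the orange plate as the arm left in view.
- **Forces:** every reading during the push and withdrawal was under 3 N, and the robot touches nothing now.

**Disagreement:** the cameras put the hood's angle about 1° apart (-103.1° from the fixed cameras, -104.3° from the wrist camera). I used a value in between.

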